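# Tip the hex spacer out of the tall tube at the screwdriving station

## Robot

A 6-joint arm with a two-finger parallel gripper is mounted at the origin on the work surface. World frame = base frame: x ahead of the robot, y to its left, z up, the work surface at z = 0. Lengths are in m, angles in rad, forces in N, time in s.
With the tool pointing down it reaches from about 0.275 to 0.725 m from the base axis. Payload 15.9 kg.
Tool frame: the origin (TCP) lies midway between the tips of the shut fingers; the grasp point (between the pads) lies 19 mm behind it; z points along the fingers, x is the direction in which the jaws open and shut, and the axes are right-handed (so a half turn about z gives the same grasp; the last joint's range is limited). The gripper opens to 85 mm and grips with 20 to 120 N. Pads are 22 mm wide; open, the fingers measure 114 mm over their backs; the gripper's body (76 mm by 85 mm) begins 54 mm behind the grasp point. The pads swing forward as they close: fully open they stand 13 mm farther back than shut.
Start: joints at [-1.27, 0.213, -0.034, 1.323, 0, 1.571], TCP at [0.148, -0.478, 0.231] pointing down, gripper open.
Joint ranges: [-2.98, 2.98], [-0.74, 1.72], [-1.14, 1.35], [-2.1, 2.04], [-1.57, 1.44], [-3.14, 3.14]. Speed limits (rad/s): [1.89, 1.89, 2.39, 2.57, 3.14, 3.14].

## Interface

Orientations are given as a 3x3 rotation matrix whose columns are the frame's x, y, z axes.
In Python, from rig import bot gives the robot as it stands. The module is installed in compiled form; this text tells all that it offers.
- The arm moves only by the tool play_rows, never from a script. Its arguments are lists of equal length, an entry for each row: "travel": the shift along the tool's x, y, z in units of 25 mm (1.0 is 25 mm), a list of three; "turn": the turn, a rotation vector about the tool's x, y, z in units of 5 degrees (1.0 is 5 degrees), a list of three. In form: {"travel": [[dx, dy, dz], ...], "turn": [[wx, wy, wz], ...]}. A call has 1 to 12 rows; each row shifts and turns the commanded pose from where the row before left it, along the tool's axes as they then stand; what a row does not reach is not made up. A row lasts 1/12 s, in which the tool goes at most 41.7 mm and 7.16 degrees, less where a joint would pass 70% of its speed; a pose out of reach is approached as far as the arm can. A call is refused whole if a number of a shift passes 1 or a number of a turn 1, either way. A call with a gripper value outside its range is refused whole. "claw" is the gripper command: -1 is shut, 1 is fully open, values between are in proportion, set as the call begins (left out, the last holds). The fingers move at their own pace and stop on an object; the grip force is fixed at half the most. Time passes only in rows, so rows that do not move let the fingers close. It gives the time, the measured TCP pose, the force and the opening at its end, in the units of the state.
- bot.get_state(): the state, without advancing time (a new reading comes with each control period).
- bot.snapshot(name): name is "scene" or "top" or "wrist"; returns the picture (400x640x3 uint8, blue, green, red); there is no depth.
- bot.camera_info(name): a dict with "camera_matrix" (3x3 intrinsics, pixels), "world_to_cam" (4x4, takes a point from world to camera coordinates). Camera axes: x right, y down, z forward; pixel columns grow to the right and rows downward; lengths in m; the calibration is good to about 2 mm. A picture is of the moment at which its call begins: read the wrist's pose just before it. camera_info takes no time and is no camera call; for the wrist camera it gives the pose at the moment of the call.
- bot.close_job(): hands the job in, once; it reports no verdict.
Trained networks look in the newest picture that a camera, given by its name, has taken for a name from the list of things; names that differ only in an ending like _2 or _b are one class to them, and where a whole thing is asked for, a point or a joint stands for the part that bears it (a point fixed in the world has none). Each returns a list of dicts, best first, with "conf" (0 to 1); they miss things now and then, are a little off and sometimes report something else, mostly with a low value. They report only what shows in the picture. A call takes as long as a camera call.
- bot.recognise(camera, name): "rect" ([left, top, right, bottom] in pixels, round what is visible of it).
- bot.mark_of(camera, name): "pixel" ([row, column] in pixels: a listed point, or the origin of a listed thing).
The state is a dict: "clock": time; "joint_positions": joint angles; "joint_vel": joint speeds; "effort": joint torques, N m; "tcp_pos": TCP position; "eef_rot": TCP orientation; "ft_force": force on the tool from outside, world axes, zero at the start; "moment": the same for the moment, N m; "finger_gap": finger opening in m.
Only numpy, scipy, OpenCV 4.12 (cv2) and the standard library are available. Lean on these libraries where they do the work, as an engineer would, in place of code of your own. Each camera call takes 0.05 s, during which the arm holds its last target.

## Task

Two metal tubes stand on pivots at the screwing station, each with a side bar as its handle and a grey catch tray on the side away from the robot. Tip the taller, round tube over its tray until the hexagonal spacer slides out into the tray, then stand that tube upright again. Leave the short square tube standing upright.

Things in the scene. Friction and masses are not known exactly. Their poses are not given: they have to be found in the camera images.
- tall_tube (a joint): Round aluminium tube: outside 42 mm, bore 36, 150 long, mouth at the top, closed below. Turns on a level axle 100 mm below its mouth, 150 mm above the table, between two posts reaching 40 mm either side and 165 mm up. Rad: 0 upright (stop), grows as the mouth tips over the tray, 1.57 level, 2.5 steeply down (stop). Stiff: stays where left; 3 to 5 N at the bar turns it. The spacer slides out at 2.0 to 2.4.
- tall_tube_grip (a point): Grip point on the tall tube's handle, a round steel bar 10 mm thick parallel to the axle, sticking out sideways to 120 mm from the tube's axis. The point: on the bar's centre line, 95 mm from that axis, 238 mm high when upright. Axes: y along the bar outward, z to the mouth, x the way it tips. The axle is 88 mm off along -z. Held at about 10 N the bar can turn between fingers that stay pointing down.
- tall_tray (a point): Centre of the inner floor of the tall tube's grey plastic catch tray, 13 mm above the table; inside 150 mm (x) by 90 mm (y), walls 5 mm thick, 50 mm high inside. Fixed to the tube's stand: the axle is 115 mm off along -x and 137 mm up. x = the way the tube tips, z up.
- hex_spacer: Hexagonal steel spacer, 20 mm across flats, 50 mm long, about 90 g. Origin at its middle, z along its length. Starts standing loose at the bottom of the tall tube, its top end 96 mm below the mouth, too deep for fingers.
- short_tube (a joint): The other tube, to be left upright: 42 mm square, 90 mm long, its mouth 40 mm above its axle, on an identical stand with axle and tray; its bar is 30 mm above the axle. Same joint meaning. Which of the two stands is on the left varies; they are at least 0.28 m apart; both bars point left.

How it is judged:
By the outcome, as a careful person would: the job done as asked, in the order asked, and still so for the second after the job is handed in, with the robot touching nothing.
It also fails if it takes over 46 s, if anything falls off the work surface, if the arm or the gripper's body presses on something with over 40 N, if the wrist force passes 120 N, or if a joint passes its speed limit or range.

## Working session

There is one attempt and no reset: what is moved stays moved. The work goes in short steps, Python scripts to look and compute and a tool call to move; the robot and the scene stay as the last step left them, time stands still between calls to the robot, and variables do not carry over. Pictures are saved under pics/ and viewed, and the job is handed in when it is done.

Besides the shell and the picture viewer there is one more tool, called as name(argument=value, ...), one argument or row to a line, values as JSON. play_rows: Moves the arm, as the interface text tells. Its arguments: {"type":"object","properties":{"travel":{"type":"array"},"turn":{"type":"array"},"claw":{"type":"number"}},"required":["travel","turn"]}

```bash
mkdir -p pics; python3 - <<'E'
from rig import bot
import cv2,numpy as np
s=bot.get_state();print(s['clock'],s['tcp_pos'],s['eef_rot'],s['finger_gap'])
for c in ("scene","top"):
    cv2.imwrite(f"pics/{c}0.png",bot.snapshot(c))
    for n in ("tall_tube_grip","tall_tray","tall_tube","short_tube"):
        print(c,n,[(np.round(d['pixel']),round(d['conf'],2)) for d in bot.mark_of(c,n)][:3])
    i=bot.camera_info(c);print(np.round(i['camera_matrix'],1).tolist(),np.round(i['world_to_cam'],3).tolist())
print(bot.get_state()['clock'])
E
```

```text
0.0 [ 0.14805215 -0.47722077  0.23082208] [[ 2.96313050e-01 -9.55090822e-01 -3.14200370e-04]
 [-9.55090220e-01 -2.96313216e-01  1.07223091e-03]
 [-1.11717962e-03 -1.76263093e-05 -9.99999376e-01]] 0.08571850576153195
scene tall_tube_grip [(array([148., 282.]), 0.62)]
scene tall_tray [(array([230., 228.]), 0.78)]Traceback (most recent call last):
  File "<stdin>", line 7, in <module>
ValueError: it knows: hex_spacer, tall_tray, tall_tube_grip
```

```bash
python3 - <<'E'
from rig import bot
import cv2,numpy as np
for c in ("scene","top"):
    cv2.imwrite(f"pics/{c}0.png",bot.snapshot(c))
    for n in ("tall_tube_grip","tall_tray"):
        print(c,n,[(np.round(d['pixel'],1),round(d['conf'],2)) for d in bot.mark_of(c,n)][:3])
    i=bot.camera_info(c);print(np.round(i['camera_matrix'],1).tolist(),np.round(i['world_to_cam'],3).tolist())
print(bot.get_state()['clock'])
E
```

```text
scene tall_tube_grip [(array([150.8, 278.8]), 0.83)]
scene tall_tray [(array([225.6, 230.1]), 0.61)]
[[501.1, 0.0, 318.1], [0.0, 501.1, 197.8], [0.0, 0.0, 1.0]] [[-0.483, 0.875, -0.021, 0.279], [0.566, 0.294, -0.77, -0.178], [-0.668, -0.384, -0.637, 1.591], [0.0, 0.0, 0.0, 1.0]]
top tall_tube_grip [(array([220.9, 362.9]), 0.96)]
top tall_tray [(array([195.2, 404.5]), 0.69)]
[[513.1, 0.0, 318.1], [0.0, 513.1, 200.8], [0.0, 0.0, 1.0]] [[0.015, -0.999, 0.031, -0.059], [-0.986, -0.019, -0.164, 0.58], [0.164, -0.028, -0.986, 1.09], [0.0, 0.0, 0.0, 1.0]]
0.45
```

View pics/scene0.png

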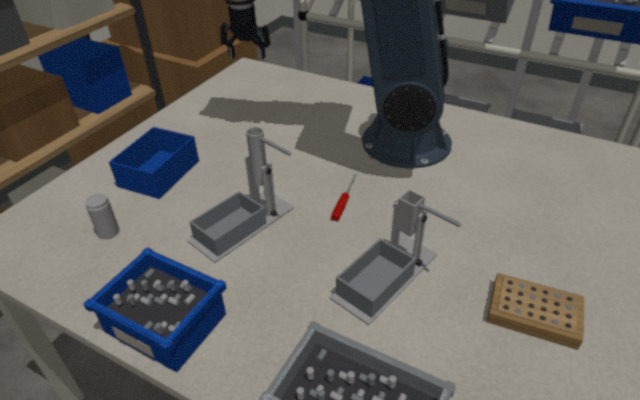

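View pics/top0.png

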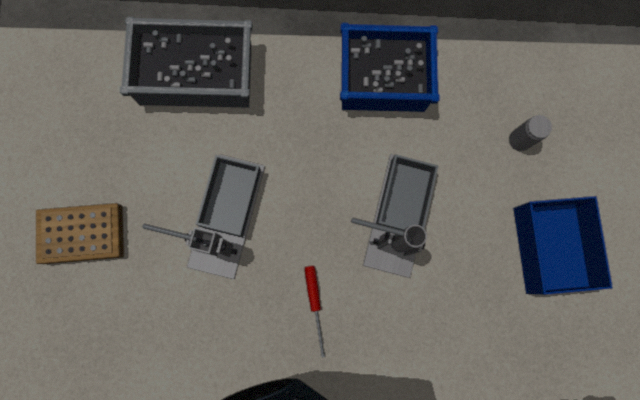

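The tall round tube is the right-hand stand in the top view: mouth near (240,412), bar end near (221,354), tray centre near (195,405). The square tube is on the left.

```bash
cat > h.py <<'E'
from rig import bot
import cv2,numpy as np
def ray(c,rc,z,info=None):
    i=info or bot.camera_info(c);K=np.array(i['camera_matrix']);T=np.array(i['world_to_cam'])
    d=T[:3,:3].T@np.linalg.solve(K,[rc[1],rc[0],1]);o=-T[:3,:3].T@T[:3,3]
    return o+d*(z-o[2])/d[2]
def proj(c,p):
    i=bot.camera_info(c);K=np.array(i['camera_matrix']);T=np.array(i['world_to_cam'])
    q=K@(T[:3,:3]@np.array(p)+T[:3,3]);return np.round([q[1]/q[2],q[0]/q[2]],1)
E
python3 - <<'E'
from h import *
for c,g,t in (("scene",(150.8,278.8),(225.6,230.1)),("top",(220.9,362.9),(195.2,404.5))):
    print(c,"grip",ray(c,g,.238).round(4),"tray",ray(c,t,.013).round(4))
print("mouth",ray("top",(238,413),.25),"barend",ray("top",(220.5,353),.238))
# base plate/tray edges in top: tray rim corners z=.063
for p in ((156,394),(164,437),(233,422),(236,381)): print(p,ray("top",p,.063).round(4))
im=cv2.imread("pics/top0.png")[140:290,330:460];cv2.imwrite("pics/crop0.png",cv2.resize(im,None,fx=4,fy=4,interpolation=cv2.INTER_CUBIC))
E
```

```text
scene grip [ 0.5164 -0.1306  0.238 ] tray [ 0.5887 -0.2516  0.013 ]
top grip [ 0.5131 -0.1263  0.238 ] tray [ 0.6036 -0.249   0.013 ]
mouth [ 0.48208108 -0.21594305  0.25      ] barend [ 0.51353637 -0.10807861  0.238     ]
(156, 394) [ 0.683  -0.2165  0.063 ]
(164, 437) [ 0.6668 -0.3129  0.063 ]
(233, 422) [ 0.5114 -0.2763  0.063 ]
(236, 381) [ 0.5033 -0.1864  0.063 ]
```

View pics/crop0.png

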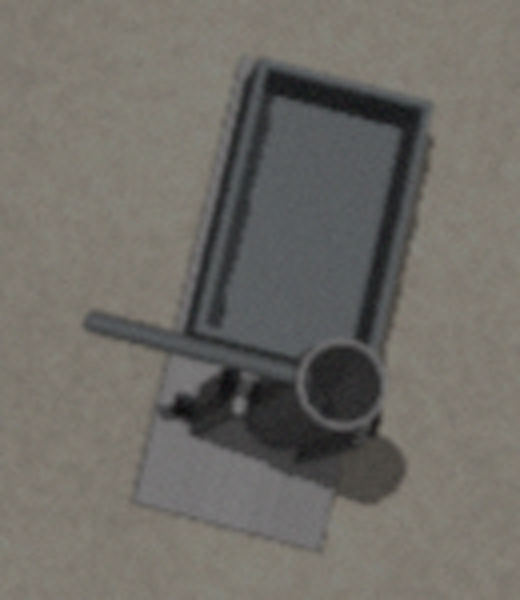

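```bash
python3 - <<'E'
from h import *
from scipy.optimize import least_squares
obs=[("top",(0,0,.25),(236.2,415)),("top",(0,.12,.238),(220,351.5)),("top",(.195,.05,.063),(154.5,395)),("top",(.195,-.05,.063),(165.5,437.3)),
("top",(0,.095,.238),(220.9,362.9)),("scene",(0,.095,.238),(150.8,278.8)),("scene",(.115,0,.013),(225.6,230.1)),("scene",(0,.12,.238),(153,289.5)),("scene",(0,0,.25),(132,256.5))]
def W(v,p):
    c,s=np.cos(v[2]),np.sin(v[2]);return np.array([v[0]+c*p[0]-s*p[1],v[1]+s*p[0]+c*p[1],p[2]])
def f(v): return np.concatenate([proj(c,W(v,p))-np.array(o) for c,p,o in obs])
r=least_squares(f,[.48,-.22,-.2],loss='soft_l1',f_scale=2,diff_step=1e-3)
print(r.x,r.fun.round(1).reshape(-1,2).tolist())
print("grip",W(r.x,(0,.095,.238)),"tray",W(r.x,(.115,0,.013)))
E
```

```text
[ 0.48618538 -0.21989737 -0.2352888 ] [[-0.4, 0.1], [0.1, -1.1], [-0.4, -0.9], [-0.3, 0.2], [2.6, 0.6], [-1.4, 3.0], [2.8, -0.6], [0.4, 0.1], [-1.5, -3.0]]
grip [ 0.50833214 -0.1275149   0.238     ] tray [ 0.59801679 -0.24670661  0.013     ]
```

```bash
cat > plan.py <<'E'
from h import *
from scipy.spatial.transform import Rotation as Ro
def plan(targets,p=None,R=None):
    """targets: (pos, R, n)"""
    s=bot.get_state()
    p=np.array(s['tcp_pos']) if p is None else p; R=np.array(s['eef_rot']) if R is None else R
    T,U=[],[]
    for tp,tR,n in targets:
        p0,R0=p.copy(),R.copy();rv=Ro.from_matrix(R0.T@tR).as_rotvec()
        for k in range(1,n+1):
            gp=p0+(np.array(tp)-p0)*k/n; gR=R0@Ro.from_rotvec(rv*k/n).as_matrix()
            t=(R.T@(gp-p)/.025).round(2);u=np.degrees(Ro.from_matrix(R.T@gR).as_rotvec()/5).round(2)
            p=p+R@t*.025;R=R@Ro.from_rotvec(np.radians(u*5)).as_matrix()
            T.append((t+0.).tolist());U.append((u+0.).tolist())
    for i in range(0,len(T),12): print("travel",T[i:i+12],"\nturn",U[i:i+12])
    print(p.round(4),"max",np.abs(T).max(),np.abs(U).max())
def down(yaw):
    c,s=np.cos(yaw),np.sin(yaw);return np.array([[c,s,0],[s,-c,0],[0,0,-1.]])
E
python3 - <<'E'
from plan import *
plan([((.298,-.338,.33),down(-.235),12),((.508,-.128,.33),down(-.235),12)])
E
```

```text
travel [[-0.3, -0.61, -0.33], [-0.24, -0.64, -0.33], [-0.18, -0.66, -0.33], [-0.13, -0.67, -0.33], [-0.07, -0.68, -0.33], [-0.02, -0.68, -0.32], [0.05, -0.68, -0.33], [0.11, -0.68, -0.33], [0.16, -0.66, -0.33], [0.22, -0.65, -0.33], [0.27, -0.62, -0.33], [0.33, -0.6, -0.33]] 
turn [[0.0, 0.0, -0.99], [0.0, 0.0, -0.99], [0.0, 0.0, -0.99], [0.0, 0.0, -0.98], [0.0, 0.0, -0.99], [0.0, 0.0, -0.99], [0.0, 0.0, -0.99], [0.0, 0.0, -0.99], [0.0, 0.0, -0.99], [0.0, 0.0, -0.98], [0.0, 0.0, -0.99], [0.0, 0.0, -0.99]]
travel [[0.52, -0.84, 0.0], [0.52, -0.85, 0.0], [0.51, -0.84, 0.0], [0.52, -0.85, 0.0], [0.52, -0.84, 0.0], [0.52, -0.84, 0.0], [0.51, -0.85, 0.0], [0.52, -0.84, 0.0], [0.52, -0.84, 0.0], [0.52, -0.85, 0.0], [0.52, -0.84, 0.0], [0.51, -0.85, 0.0]] 
turn [[0.0, 0.0, 0.0], [0.0, 0.0, 0.0], [0.0, 0.0, 0.0], [0.0, 0.0, 0.0], [0.0, 0.0, 0.0], [0.0, 0.0, 0.0], [0.0, 0.0, 0.0], [0.0, 0.0, 0.0], [0.0, 0.0, 0.0], [0.0, 0.0, 0.0], [0.0, 0.0, 0.0], [0.0, 0.0, 0.0]]
[ 0.5079 -0.1279  0.33  ] max 0.85 0.99
```

play_rows(
  travel=[
    [-0.3, -0.61, -0.33],
    [-0.24, -0.64, -0.33],
    [-0.18, -0.66, -0.33],
    [-0.13, -0.67, -0.33],
    [-0.07, -0.68, -0.33],
    [-0.02, -0.68, -0.33],
    [0.05, -0.68, -0.33],
    [0.11, -0.68, -0.33],
    [0.16, -0.66, -0.33],
    [0.22, -0.65, -0.33],
    [0.27, -0.62, -0.33],
    [0.33, -0.6, -0.33],
  ],
  turn=[
    [0, 0, -0.99],
    [0, 0, -0.99],
    [0, 0, -0.99],
    [0, 0, -0.99],
    [0, 0, -0.99],
    [0, 0, -0.99],
    [0, 0, -0.99],
    [0, 0, -0.99],
    [0, 0, -0.99],
    [0, 0, -0.99],
    [0, 0, -0.99],
    [0, 0, -0.99],
  ],
  claw=1,
)

```text
clock: 1.45
tcp_pos: [0.2984, -0.3372, 0.3308]
eef_rot: [[0.974, -0.227, 0.0], [-0.227, -0.974, -0.0], [0.0, 0.0, -1.0]]
ft_force: [-0.7, -0.9, -0.7]
finger_gap: 0.0856
```

play_rows(
  travel=[
    [0.52, -0.84, 0],
    [0.52, -0.84, 0],
    [0.52, -0.84, 0],
    [0.52, -0.84, 0],
    [0.52, -0.84, 0],
    [0.52, -0.84, 0],
    [0.52, -0.84, 0],
    [0.52, -0.84, 0],
    [0.52, -0.84, 0],
    [0.52, -0.84, 0],
    [0.52, -0.84, 0],
    [0.52, -0.84, 0],
  ],
  turn=[
    [0, 0, 0],
    [0, 0, 0],
    [0, 0, 0],
    [0, 0, 0],
    [0, 0, 0],
    [0, 0, 0],
    [0, 0, 0],
    [0, 0, 0],
    [0, 0, 0],
    [0, 0, 0],
    [0, 0, 0],
    [0, 0, 0],
  ],
)

```text
clock: 2.45
tcp_pos: [0.5087, -0.1277, 0.3303]
eef_rot: [[0.973, -0.231, 0.0], [-0.231, -0.973, -0.0], [0.0, 0.0, -1.0]]
ft_force: [0.0, -0.3, -0.6]
finger_gap: 0.0852
```

```bash
python3 - <<'E'
from h import *
s=bot.get_state();print(s['clock'],s['tcp_pos'],s['eef_rot'].__class__,np.round(s['eef_rot'],3).tolist(),np.round(s['ft_force'],1))
i=bot.camera_info("wrist");im=bot.snapshot("wrist");cv2.imwrite("pics/w1.png",im)
for d in bot.mark_of("wrist","tall_tube_grip"): print(d,ray("wrist",d['pixel'],.238,i).round(4))
E
```

```text
2.45 [ 0.50868769 -0.12772967  0.33034246] <class 'numpy.ndarray'> [[0.973, -0.231, 0.0], [-0.231, -0.973, -0.0], [0.0, 0.0, -1.0]] [ 0.  -0.3 -0.6]
{'pixel': [200.7, 318.6], 'conf': 0.81} [ 0.5098 -0.1277  0.238 ]
```

View pics/w1.png

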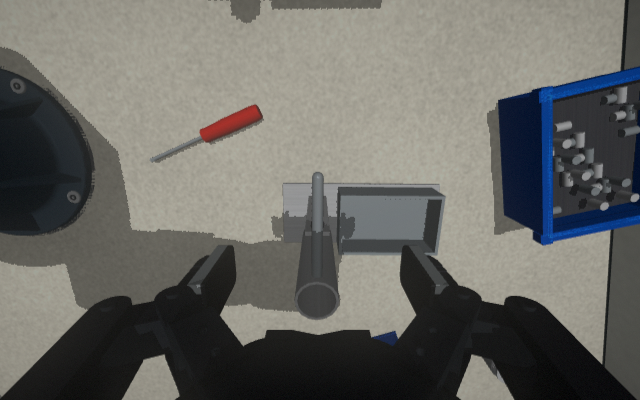

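The wrist view shows the bar (column 318) centred between the open fingers and parallel to the pads. The grip mark agrees with the fit within 2 mm. I'll descend and close.

play_rows(
  travel=[
    [0.04, 0, 0.37],
    [0, 0, 0.37],
    [0, 0, 0.37],
    [0, 0, 0.37],
    [0, 0, 0.37],
    [0, 0, 0.37],
    [0, 0, 0.37],
    [0, 0, 0.37],
    [0, 0, 0.37],
    [0, 0, 0.37],
    [0, 0, 0.37],
    [0, 0, 0.37],
  ],
  turn=[
    [0, 0, 0],
    [0, 0, 0],
    [0, 0, 0],
    [0, 0, 0],
    [0, 0, 0],
    [0, 0, 0],
    [0, 0, 0],
    [0, 0, 0],
    [0, 0, 0],
    [0, 0, 0],
    [0, 0, 0],
    [0, 0, 0],
  ],
)

```text
clock: 3.55
tcp_pos: [0.5089, -0.129, 0.2184]
eef_rot: [[0.973, -0.231, -0.0], [-0.231, -0.973, 0.0], [-0.0, 0.0, -1.0]]
ft_force: [-0.5, 0.2, 0.2]
finger_gap: 0.0855
```

play_rows(
  travel=[
    [0, 0, 0],
    [0, 0, 0],
    [0, 0, 0],
    [0, 0, 0],
    [0, 0, 0],
    [0, 0, 0],
    [0, 0, 0],
    [0, 0, 0],
  ],
  turn=[
    [0, 0, 0],
    [0, 0, 0],
    [0, 0, 0],
    [0, 0, 0],
    [0, 0, 0],
    [0, 0, 0],
    [0, 0, 0],
    [0, 0, 0],
  ],
  claw=-0.75,
)

```text
clock: 4.22
tcp_pos: [0.5088, -0.129, 0.2194]
eef_rot: [[0.973, -0.231, -0.0], [-0.231, -0.973, -0.0], [-0.0, 0.0, -1.0]]
ft_force: [-1.8, 1.5, 1.1]
finger_gap: 0.0106
```

play_rows(
  travel=[
    [0, 0, 0],
    [0, 0, 0],
    [0, 0, 0],
    [0, 0, 0],
  ],
  turn=[
    [0, 0, 0],
    [0, 0, 0],
    [0, 0, 0],
    [0, 0, 0],
  ],
  claw=-0.82,
)

```text
clock: 4.55
tcp_pos: [0.5089, -0.129, 0.2195]
eef_rot: [[0.973, -0.231, 0.0], [-0.231, -0.973, 0.0], [0.0, -0.0, -1.0]]
ft_force: [-3.4, 0.9, 6.2]
finger_gap: 0.0084
```

```bash
python3 - <<'E'
from plan import *
s=bot.get_state();print(s['clock'],s['tcp_pos'],s['ft_force'],s['finger_gap'])
p0=np.array(s['tcp_pos']);R=np.array(s['eef_rot']);ex=np.array([np.cos(-.235),np.sin(-.235),0])
def P(th): return p0+.088*(ex*np.sin(th)+np.array([0,0,np.cos(th)-1]))
ths=np.linspace(0,2.0,25)[1:]
plan([(P(t),R,1) for t in ths])
plan([(P(t),R,1) for t in np.linspace(2.0,2.3,9)[1:]],P(2.0),R)
E
```

```text
4.55 [ 0.50886219 -0.12897025  0.21949377] [-3.44304756  0.94092642  6.18646649] 0.008440240257050913
travel [[0.29, 0.0, 0.01], [0.29, 0.0, 0.04], [0.29, 0.0, 0.06], [0.28, 0.0, 0.08], [0.27, 0.0, 0.11], [0.27, 0.0, 0.13], [0.25, 0.0, 0.15], [0.24, 0.0, 0.17], [0.22, 0.0, 0.19], [0.21, 0.0, 0.21], [0.18, 0.0, 0.23], [0.17, 0.01, 0.24]] 
turn [[0.0, 0.0, 0.0], [0.0, 0.0, 0.0], [0.0, 0.0, 0.0], [0.0, 0.0, 0.0], [0.0, 0.0, 0.0], [0.0, 0.0, 0.0], [0.0, 0.0, 0.0], [0.0, 0.0, 0.0], [0.0, 0.0, 0.0], [0.0, 0.0, 0.0], [0.0, 0.0, 0.0], [0.0, 0.0, 0.0]]
travel [[0.15, 0.0, 0.25], [0.13, 0.0, 0.27], [0.1, 0.0, 0.27], [0.08, 0.0, 0.28], [0.06, 0.0, 0.29], [0.03, 0.0, 0.29], [0.01, 0.0, 0.29], [-0.02, 0.0, 0.3], [-0.04, 0.0, 0.29], [-0.06, 0.0, 0.28], [-0.09, 0.0, 0.28], [-0.11, 0.0, 0.28]] 
turn [[0.0, 0.0, 0.0], [0.0, 0.0, 0.0], [0.0, 0.0, 0.0], [0.0, 0.0, 0.0], [0.0, 0.0, 0.0], [0.0, 0.0, 0.0], [0.0, 0.0, 0.0], [0.0, 0.0, 0.0], [0.0, 0.0, 0.0], [0.0, 0.0, 0.0], [0.0, 0.0, 0.0], [0.0, 0.0, 0.0]]
[ 0.5867 -0.1477  0.0948] max 0.3 0.0
travel [[-0.06, 0.0, 0.12], [-0.06, 0.0, 0.12], [-0.06, 0.0, 0.11], [-0.07, 0.0, 0.11], [-0.08, 0.0, 0.11], [-0.08, 0.0, 0.11], [-0.08, 0.0, 0.1], [-0.09, 0.0, 0.1]] 
turn [[0.0, 0.0, 0.0], [0.0, 0.0, 0.0], [0.0, 0.0, 0.0], [0.0, 0.0, 0.0], [0.0, 0.0, 0.0], [0.0, 0.0, 0.0], [0.0, 0.0, 0.0], [0.0, 0.0, 0.0]]
[ 0.5726 -0.1442  0.0729] max 0.12 0.0
```

```bash
python3 - <<'E'
from h import *
im=bot.snapshot("wrist");cv2.imwrite("pics/w2.png",im)
im=bot.snapshot("scene")[80:280,160:360];cv2.imwrite("pics/s2.png",cv2.resize(im,None,fx=3,fy=3))
s=bot.get_state();print(s['finger_gap'],s['ft_force'])
E
```

```text
0.008520809575834658 [-3.48042131  1.24499647  5.94768385]
```

View pics/w2.png

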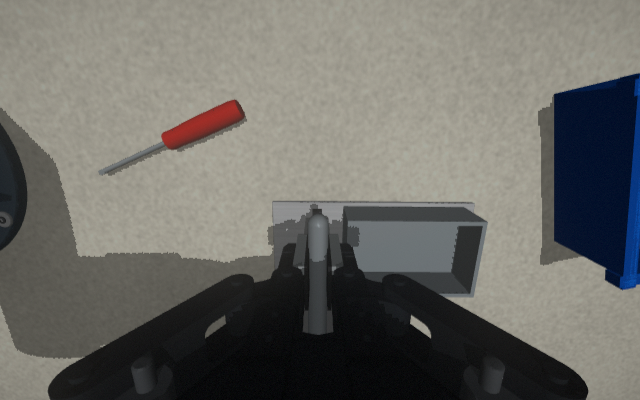

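View pics/s2.png

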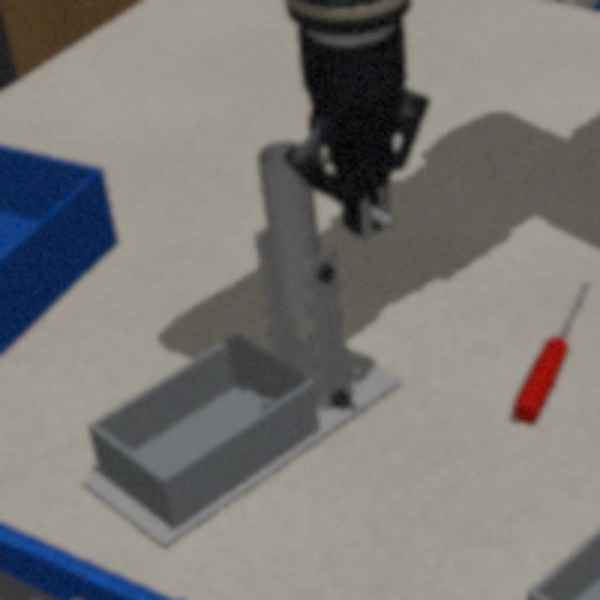

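The wrist view shows the bar at column 318 between the closed pads, so it is held. I'll tip along the arc.

play_rows(
  travel=[
    [0.29, 0, 0.01],
    [0.29, 0, 0.04],
    [0.29, 0, 0.06],
    [0.28, 0, 0.08],
    [0.27, 0, 0.11],
    [0.27, 0, 0.13],
    [0.25, 0, 0.15],
    [0.24, 0, 0.17],
    [0.22, 0, 0.19],
    [0.21, 0, 0.21],
    [0.18, 0, 0.23],
    [0.17, 0, 0.24],
  ],
  turn=[
    [0, 0, 0],
    [0, 0, 0],
    [0, 0, 0],
    [0, 0, 0],
    [0, 0, 0],
    [0, 0, 0],
    [0, 0, 0],
    [0, 0, 0],
    [0, 0, 0],
    [0, 0, 0],
    [0, 0, 0],
    [0, 0, 0],
  ],
)

```text
clock: 5.65
tcp_pos: [0.581, -0.1465, 0.1785]
eef_rot: [[0.973, -0.231, -0.0], [-0.231, -0.973, -0.001], [-0.0, 0.001, -1.0]]
ft_force: [-6.4, -2.2, 4.5]
finger_gap: 0.0084
```

play_rows(
  travel=[
    [0.15, 0, 0.25],
    [0.13, 0, 0.27],
    [0.1, 0, 0.27],
    [0.08, 0, 0.28],
    [0.06, 0, 0.29],
    [0.03, 0, 0.29],
    [0.01, 0, 0.29],
    [-0.02, 0, 0.3],
    [-0.04, 0, 0.29],
    [-0.06, 0, 0.28],
    [-0.09, 0, 0.28],
    [-0.11, 0, 0.28],
  ],
  turn=[
    [0, 0, 0],
    [0, 0, 0],
    [0, 0, 0],
    [0, 0, 0],
    [0, 0, 0],
    [0, 0, 0],
    [0, 0, 0],
    [0, 0, 0],
    [0, 0, 0],
    [0, 0, 0],
    [0, 0, 0],
    [0, 0, 0],
  ],
)

```text
clock: 6.65
tcp_pos: [0.5828, -0.1472, 0.0935]
eef_rot: [[0.973, -0.232, -0.007], [-0.232, -0.973, 0.001], [-0.007, 0.001, -1.0]]
ft_force: [-36.8, 4.3, 28.8]
finger_gap: 0.0082
```

```bash
python3 - <<'E'
from h import *
s=bot.get_state();print(s['clock'],s['tcp_pos'],s['finger_gap'],s['ft_force'])
im=bot.snapshot("scene")[80:280,160:360];cv2.imwrite("pics/s3.png",cv2.resize(im,None,fx=3,fy=3))
E
```

```text
6.65 [ 0.58283318 -0.14717709  0.09354831] 0.008188674310827029 [-36.84988479   4.34793594  28.81075384]
```

View pics/s3.png

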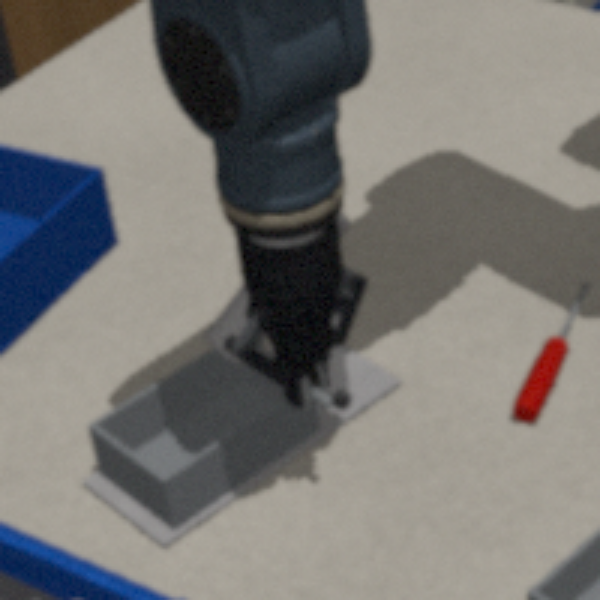

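Wrist force is 37 N in −x and 29 N up, directed radially inward. That means my arc is about 4 mm too wide here, so I'll relieve it first.

play_rows(
  travel=[
    [-0.07, 0, 0],
    [-0.07, 0, -0.02],
    [-0.04, 0, 0],
    [0, 0, 0],
  ],
  turn=[
    [0, 0, 0],
    [0, 0, 0],
    [0, 0, 0],
    [0, 0, 0],
  ],
)

```text
clock: 7.03
tcp_pos: [0.5827, -0.1469, 0.0948]
eef_rot: [[0.973, -0.231, 0.001], [-0.231, -0.973, -0.001], [0.001, 0.001, -1.0]]
ft_force: [0.7, -4.0, -3.2]
finger_gap: 0.0084
```

play_rows(
  travel=[
    [-0.05, 0, 0.11],
    [-0.06, 0, 0.1],
    [-0.06, 0, 0.1],
    [-0.07, 0, 0.1],
    [-0.07, 0, 0.1],
    [-0.07, 0, 0.1],
    [0, 0, 0],
    [0, 0, 0],
  ],
  turn=[
    [0, 0, 0],
    [0, 0, 0],
    [0, 0, 0],
    [0, 0, 0],
    [0, 0, 0],
    [0, 0, 0],
    [0, 0, 0],
    [0, 0, 0],
  ],
)

```text
clock: 7.7
tcp_pos: [0.5732, -0.1444, 0.0797]
eef_rot: [[0.973, -0.231, 0.0], [-0.231, -0.973, -0.0], [0.0, 0.0, -1.0]]
ft_force: [0.7, -4.1, -1.3]
finger_gap: 0.0084
```

```bash
python3 - <<'E'
from h import *
s=bot.get_state();print(s['clock'],s['tcp_pos'],s['finger_gap'],s['ft_force'])
im=bot.snapshot("scene")[80:280,160:360];cv2.imwrite("pics/s4.png",cv2.resize(im,None,fx=3,fy=3))
for d in bot.mark_of("scene","hex_spacer"): print(d)
cv2.imwrite("pics/w4.png",bot.snapshot("wrist"))
for d in bot.mark_of("wrist","hex_spacer"): print(d)
E
```

```text
7.7 [ 0.57320151 -0.14443913  0.0796818 ] 0.008402834860921783 [ 0.72036857 -4.06919227 -1.34719285]
```

View pics/s4.png

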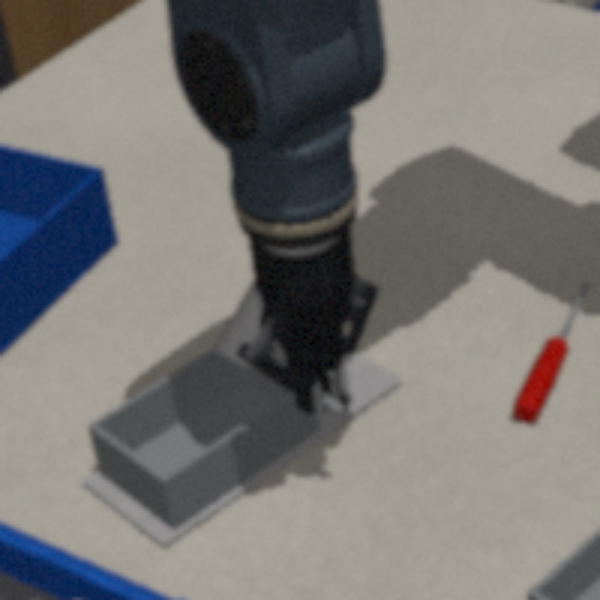

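View pics/w4.png

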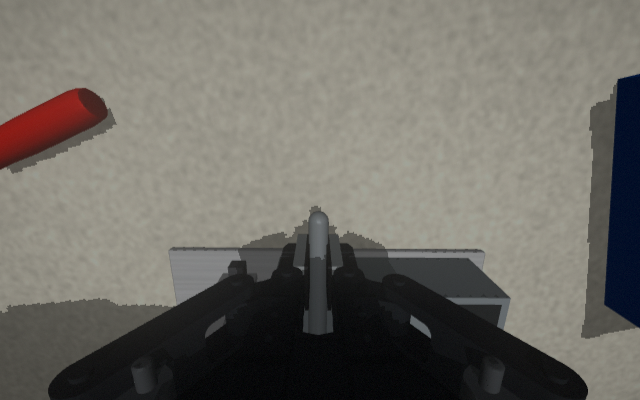

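play_rows(
  travel=[
    [-0.07, 0, 0.09],
    [-0.07, 0, 0.08],
    [-0.08, 0, 0.08],
    [-0.08, 0, 0.08],
    [-0.08, 0, 0.07],
    [0, 0, 0],
    [0, 0, 0],
    [0, 0, 0],
    [0, 0, 0],
    [0, 0, 0],
  ],
  turn=[
    [0, 0, 0],
    [0, 0, 0],
    [0, 0, 0],
    [0, 0, 0],
    [0, 0, 0],
    [0, 0, 0],
    [0, 0, 0],
    [0, 0, 0],
    [0, 0, 0],
    [0, 0, 0],
  ],
)

```text
clock: 8.73
tcp_pos: [0.5644, -0.1423, 0.0699]
eef_rot: [[0.973, -0.231, 0.001], [-0.231, -0.973, -0.0], [0.001, 0.0, -1.0]]
ft_force: [2.2, -5.4, -1.8]
finger_gap: 0.0083
```

```bash
python3 - <<'E'
from h import *
s=bot.get_state();print(s['clock'],s['tcp_pos'],s['finger_gap'],s['ft_force'])
a=bot.snapshot("scene")
for d in bot.mark_of("scene","hex_spacer"): print(d)
b=bot.snapshot("top")
for d in bot.mark_of("top","hex_spacer"): print(d)
cv2.imwrite("pics/st5.png",np.hstack([cv2.resize(a[120:270,170:320],None,fx=2.6,fy=2.6),cv2.resize(b[130:280,330:480],None,fx=2.6,fy=2.6)]))
E
```

```text
8.7333 [ 0.56439998 -0.14225895  0.06990127] 0.008291356020084897 [ 2.18684434 -5.36362368 -1.77093544]
{'pixel': [231.7, 220.9], 'conf': 0.64}
```

View pics/st5.png

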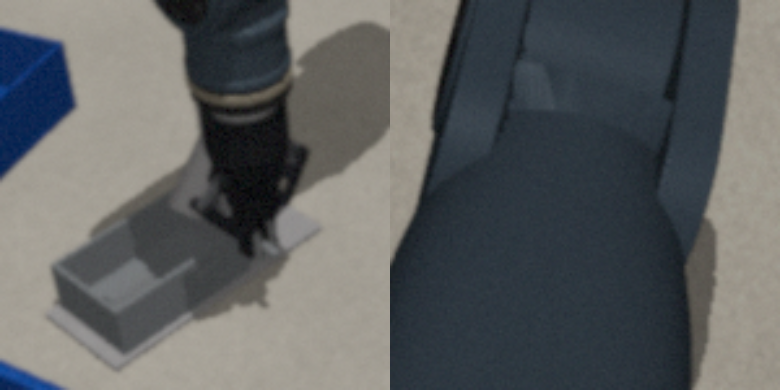

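play_rows(
  travel=[
    [0, 0, 0],
    [0, 0, 0],
    [0, 0, 0],
    [0, 0, 0],
    [0, 0, 0],
    [0, 0, 0],
  ],
  turn=[
    [0, 0, 0],
    [0, 0, 0],
    [0, 0, 0],
    [0, 0, 0],
    [0, 0, 0],
    [0, 0, 0],
  ],
)

```text
clock: 9.43
tcp_pos: [0.5644, -0.1423, 0.0699]
eef_rot: [[0.973, -0.231, 0.001], [-0.231, -0.973, -0.0], [0.001, 0.0, -1.0]]
ft_force: [2.0, -4.8, -1.3]
finger_gap: 0.0084
```

```bash
python3 - <<'E'
from h import *
a=bot.snapshot("scene")
for d in bot.mark_of("scene","hex_spacer"): print(d,ray("scene",d['pixel'],.023))
print(bot.recognise("scene","hex_spacer"))
c=cv2.resize(a[180:260,180:280],None,fx=7,fy=7,interpolation=cv2.INTER_CUBIC);cv2.imwrite("pics/s6.png",cv2.convertScaleAbs(c,alpha=1.6))
v=np.array([.486,-.22]);q=ray("scene",(231.7,220.9),.023)[:2]-v;cc,ss=np.cos(-.235),np.sin(-.235)
print("local",cc*q[0]+ss*q[1],-ss*q[0]+cc*q[1])
E
```

```text
{'pixel': [231.4, 219.5], 'conf': 0.6} [ 0.62657978 -0.25466185  0.023     ]
[{'rect': [214.7, 221.9, 228.5, 240.5], 'conf': 0.46}]
local 0.14316436506167204 0.002542697902304259
```

View pics/s6.png

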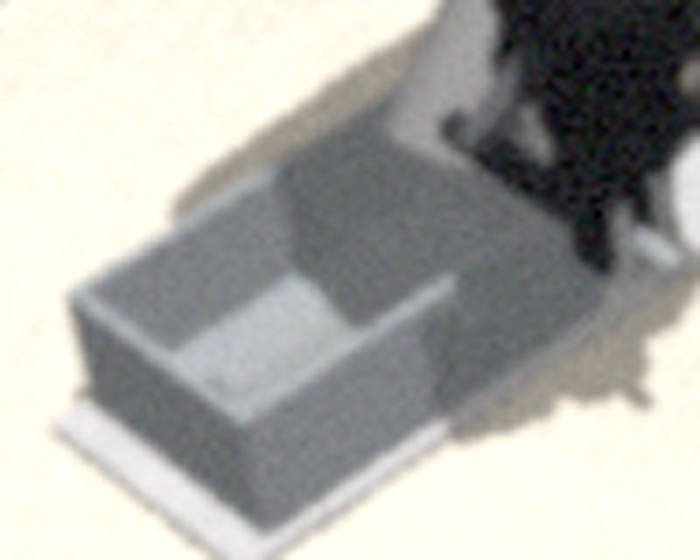

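```bash
python3 - <<'E'
from h import *
a0=cv2.imread("pics/scene0.png")
a=np.mean([bot.snapshot("scene").astype(float) for _ in range(3)],0)
def e(x): return cv2.resize(np.clip((x[195:255,185:245].astype(float)-40)*2.2,0,255).astype(np.uint8),None,fx=6.5,fy=6.5,interpolation=cv2.INTER_CUBIC)
cv2.imwrite("pics/s7.png",np.hstack([e(a0),e(a)]))
E
```

```text
(no output)
```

View pics/s7.png

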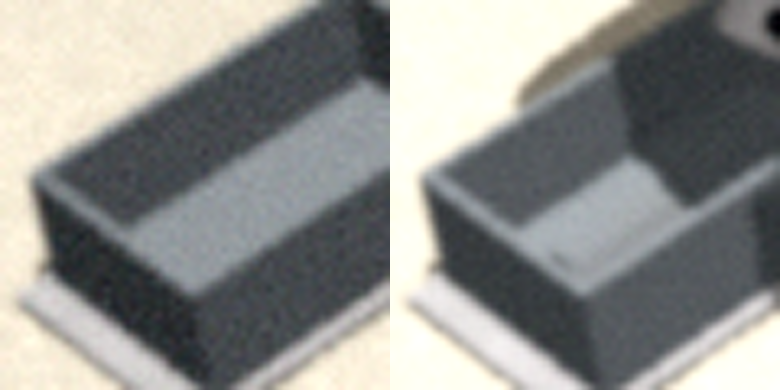

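Scene view: a hexagonal end shape is now in the tray near (235,211), which was empty before. The network's spacer mark is at 143 mm along the tray axis, inside the tray. I'll stand the tube up using a circle refitted to the low-force poses.

```bash
python3 - <<'E'
from plan import *
s=bot.get_state();p=np.array(s['tcp_pos']);R=np.array(s['eef_rot']);ex=np.array([np.cos(-.235),np.sin(-.235),0]);print(s['clock'],s['ft_force'])
r=.0875;t0=np.arctan2(.0601,-.0638)
def P(t): return p+r*(ex*(np.sin(t)-np.sin(t0))+np.array([0,0,np.cos(t)-np.cos(t0)]))
plan([(P(t),R,1) for t in np.linspace(t0,0.1,31)[1:]])
E
```

```text
9.7333 [ 2.52782955 -4.54008789 -1.45808063]
travel [[0.19, 0.0, -0.19], [0.17, 0.0, -0.2], [0.16, 0.0, -0.22], [0.13, 0.0, -0.23], [0.13, 0.0, -0.23], [0.1, 0.0, -0.25], [0.08, 0.0, -0.25], [0.07, 0.0, -0.26], [0.04, 0.0, -0.26], [0.03, 0.0, -0.27], [0.0, 0.0, -0.27], [-0.01, 0.0, -0.26]] 
turn [[0.0, 0.0, 0.0], [0.0, 0.0, 0.0], [0.0, 0.0, 0.0], [0.0, 0.0, 0.0], [0.0, 0.0, 0.0], [0.0, 0.0, 0.0], [0.0, 0.0, 0.0], [0.0, 0.0, 0.0], [0.0, 0.0, 0.0], [0.0, 0.0, 0.0], [0.0, 0.0, 0.0], [0.0, 0.0, 0.0]]
travel [[-0.04, 0.0, -0.27], [-0.06, 0.0, -0.26], [-0.07, 0.0, -0.25], [-0.1, 0.0, -0.25], [-0.11, 0.0, -0.24], [-0.13, 0.0, -0.24], [-0.15, 0.0, -0.22], [-0.17, 0.0, -0.21], [-0.18, 0.0, -0.19], [-0.19, 0.0, -0.18], [-0.21, 0.0, -0.17], [-0.22, 0.0, -0.15]] 
turn [[0.0, 0.0, 0.0], [0.0, 0.0, 0.0], [0.0, 0.0, 0.0], [0.0, 0.0, 0.0], [0.0, 0.0, 0.0], [0.0, 0.0, 0.0], [0.0, 0.0, 0.0], [0.0, 0.0, 0.0], [0.0, 0.0, 0.0], [0.0, 0.0, 0.0], [0.0, 0.0, 0.0], [0.0, 0.0, 0.0]]
travel [[-0.24, 0.0, -0.13], [-0.24, 0.0, -0.12], [-0.25, 0.0, -0.09], [-0.25, 0.0, -0.08], [-0.26, 0.0, -0.06], [-0.27, 0.0, -0.03]] 
turn [[0.0, 0.0, 0.0], [0.0, 0.0, 0.0], [0.0, 0.0, 0.0], [0.0, 0.0, 0.0], [0.0, 0.0, 0.0], [0.0, 0.0, 0.0]]
[ 0.5144 -0.1304  0.2206] max 0.27 0.0
```

play_rows(
  travel=[
    [0.19, 0, -0.19],
    [0.17, 0, -0.2],
    [0.16, 0, -0.22],
    [0.13, 0, -0.23],
    [0.13, 0, -0.23],
    [0.1, 0, -0.25],
  ],
  turn=[
    [0, 0, 0],
    [0, 0, 0],
    [0, 0, 0],
    [0, 0, 0],
    [0, 0, 0],
    [0, 0, 0],
  ],
)

```text
clock: 10.23
tcp_pos: [0.5863, -0.1476, 0.1027]
eef_rot: [[0.973, -0.231, 0.001], [-0.231, -0.973, -0.0], [0.001, 0.0, -1.0]]
ft_force: [6.9, -8.5, -9.7]
finger_gap: 0.0084
```

Forces are low.

play_rows(
  travel=[
    [0.08, 0, -0.25],
    [0.07, 0, -0.26],
    [0.04, 0, -0.26],
    [0.03, 0, -0.27],
    [0, 0, -0.27],
    [-0.01, 0, -0.26],
    [-0.04, 0, -0.27],
    [-0.06, 0, -0.26],
  ],
  turn=[
    [0, 0, 0],
    [0, 0, 0],
    [0, 0, 0],
    [0, 0, 0],
    [0, 0, 0],
    [0, 0, 0],
    [0, 0, 0],
    [0, 0, 0],
  ],
)

```text
clock: 10.9
tcp_pos: [0.5918, -0.1488, 0.1571]
eef_rot: [[0.973, -0.231, 0.008], [-0.231, -0.973, -0.002], [0.008, 0.0, -1.0]]
ft_force: [22.6, -10.9, -0.8]
finger_gap: 0.0088
```

play_rows(
  travel=[
    [0.06, 0, -0.2],
    [0.02, 0, -0.2],
    [-0.1, 0, -0.24],
    [-0.13, 0, -0.24],
  ],
  turn=[
    [0, 0, 0],
    [0, 0, 0],
    [0, 0, 0],
    [0, 0, 0],
  ],
)

```text
clock: 11.23
tcp_pos: [0.5858, -0.1475, 0.1779]
eef_rot: [[0.973, -0.231, 0.003], [-0.231, -0.973, -0.001], [0.003, 0.0, -1.0]]
ft_force: [9.9, -8.7, -0.8]
finger_gap: 0.0084
```

play_rows(
  travel=[
    [-0.15, 0, -0.22],
    [-0.16, 0, -0.21],
    [-0.18, 0, -0.19],
    [-0.19, 0, -0.18],
    [-0.21, 0, -0.17],
    [-0.22, 0, -0.15],
  ],
  turn=[
    [0, 0, 0],
    [0, 0, 0],
    [0, 0, 0],
    [0, 0, 0],
    [0, 0, 0],
    [0, 0, 0],
  ],
)

```text
clock: 11.73
tcp_pos: [0.5634, -0.1418, 0.2098]
eef_rot: [[0.973, -0.231, 0.015], [-0.231, -0.973, -0.003], [0.015, -0.0, -1.0]]
ft_force: [31.0, -10.4, 27.5]
finger_gap: 0.0082
```

play_rows(
  travel=[
    [0.06, 0, -0.08],
    [0.04, 0, -0.06],
    [0, 0, 0],
  ],
  turn=[
    [0, 0, 0],
    [0, 0, 0],
    [0, 0, 0],
  ],
)

```text
clock: 11.98
tcp_pos: [0.5625, -0.1417, 0.2112]
eef_rot: [[0.973, -0.231, 0.007], [-0.231, -0.973, -0.002], [0.007, -0.0, -1.0]]
ft_force: [10.3, -6.3, 15.3]
finger_gap: 0.008
```

```bash
python3 - <<'E'
from h import *
s=bot.get_state();print(s['clock'],s['finger_gap'],s['ft_force'],s['moment'])
cv2.imwrite("pics/w8.png",bot.snapshot("wrist"))
im=bot.snapshot("scene")[80:280,160:360];cv2.imwrite("pics/s8.png",cv2.resize(im,None,fx=3,fy=3,interpolation=cv2.INTER_CUBIC))
E
```

```text
11.9833 0.008029005935522892 [10.28695633 -6.32669136 15.31862934] [-1.25229009 -2.18402869 -0.09053921]
```

View pics/w8.png

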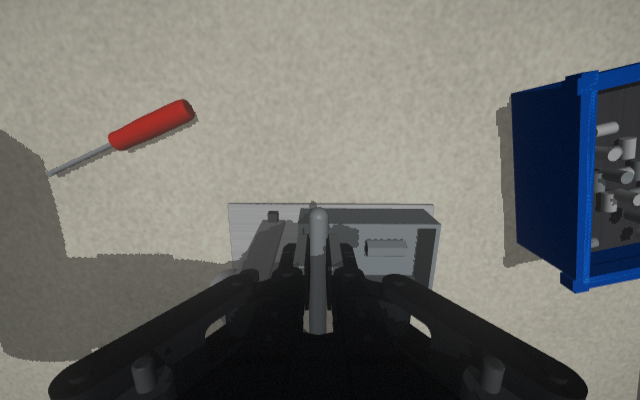

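View pics/s8.png

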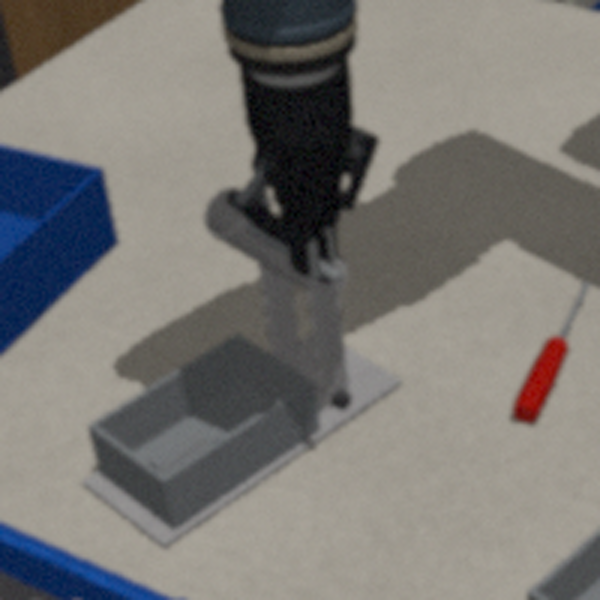

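The spacer is visible in the tray from the wrist, near (248,385). The tube lags the arm because the bar has slid toward the fingertips, so I'll estimate its angle from the image.

```bash
python3 - <<'E'
from h import *
v=(.486,-.22,-.235)
def W(p,th):
    x=p[0]*np.cos(th)+p[2]*np.sin(th);z=-p[0]*np.sin(th)+p[2]*np.cos(th);c,s=np.cos(v[2]),np.sin(v[2])
    return np.array([v[0]+c*x-s*p[1],v[1]+s*x+c*p[1],.15+z])
for th in np.arange(.5,1.5,.1): print(round(th,1),"end scene",proj("scene",W((0,.12,.088),th)),"mouth",proj("scene",W((0,0,.1),th)),"end wrist",proj("wrist",W((0,.12,.088),th)),"grip",W((0,.095,.088),th).round(4))
a=cv2.imread("pics/s8.png")[150:350,180:380];cv2.imwrite("pics/s8c.png",cv2.resize(a,None,fx=3,fy=3))
s=bot.get_state();print(s['tcp_pos'])
E
```

```text
0.5 end scene [165.5 276.5] mouth [143.3 238.8] end wrist [215.2 288.2] grip [ 0.5491 -0.1374  0.2272]
0.6 end scene [168.7 274.3] mouth [146.7 236.3] end wrist [212.  304.3] grip [ 0.5564 -0.1392  0.2226]
0.7 end scene [172.  272.2] mouth [150.3 234. ] end wrist [208.5 318.3] grip [ 0.5633 -0.1408  0.2173]
0.8 end scene [175.5 270.3] mouth [154.1 232. ] end wrist [205.  330.2] grip [ 0.5695 -0.1423  0.2113]
0.9 end scene [179.  268.6] mouth [158.  230.2] end wrist [201.3 340. ] grip [ 0.5752 -0.1437  0.2047]
1.0 end scene [182.6 267.2] mouth [161.9 228.8] end wrist [197.7 347.8] grip [ 0.5801 -0.1449  0.1975]
1.1 end scene [186.2 266.1] mouth [165.8 227.6] end wrist [194.1 353.6] grip [ 0.5844 -0.1459  0.1899]
1.2 end scene [189.8 265.2] mouth [169.8 226.8] end wrist [190.7 357.6] grip [ 0.5879 -0.1467  0.1819]
1.3 end scene [193.3 264.7] mouth [173.6 226.3] end wrist [187.5 360. ] grip [ 0.5906 -0.1474  0.1735]
1.4 end scene [196.6 264.4] mouth [177.3 226.2] end wrist [184.5 360.9] grip [ 0.5925 -0.1478  0.165 ]
[ 0.56254167 -0.14172765  0.21123417]
```

View pics/s8c.png

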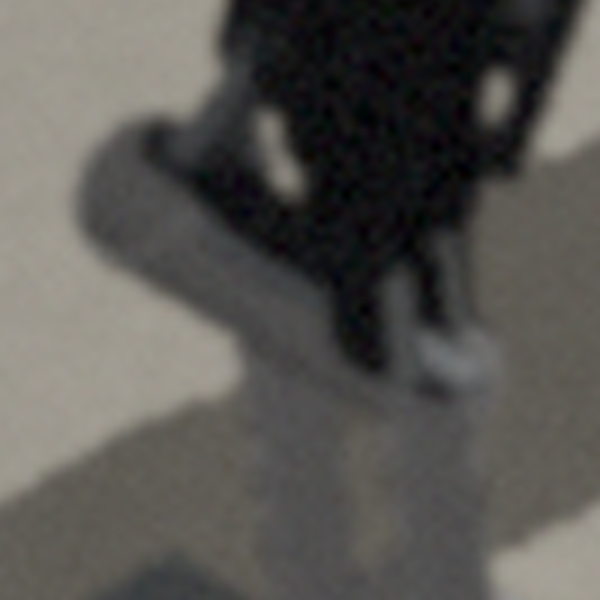

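play_rows(
  travel=[
    [0, 0, 0],
    [0, 0, 0],
    [0, 0, 0],
    [0, 0, 0],
    [0, 0, 0.16],
    [0, 0, 0.16],
    [0, 0, 0.16],
    [0, 0, 0],
  ],
  turn=[
    [0, 0, 0],
    [0, 0, 0],
    [0, 0, 0],
    [0, 0, 0],
    [0, 0, 0],
    [0, 0, 0],
    [0, 0, 0],
    [0, 0, 0],
  ],
  claw=-0.6,
)

```text
clock: 12.75
tcp_pos: [0.5592, -0.1409, 0.1956]
eef_rot: [[0.973, -0.231, -0.002], [-0.231, -0.973, 0.0], [-0.002, -0.0, -1.0]]
ft_force: [0.0, -0.1, -0.1]
finger_gap: 0.0171
```

```bash
python3 - <<'E'
from h import *
s=bot.get_state();print(s['clock'],s['finger_gap'],s['ft_force'],s['tcp_pos'])
a=bot.snapshot("wrist")[150:350,220:420]
im=bot.snapshot("scene")[130:190,220:300];cv2.imwrite("pics/s9.png",np.hstack([cv2.resize(a,(390,390)),cv2.resize(im,(400,390))]))
E
```

```text
12.75 0.017116517175877206 [ 0.03869244 -0.10058147 -0.10377416] [ 0.55920358 -0.14091675  0.19557705]
```

View pics/s9.png

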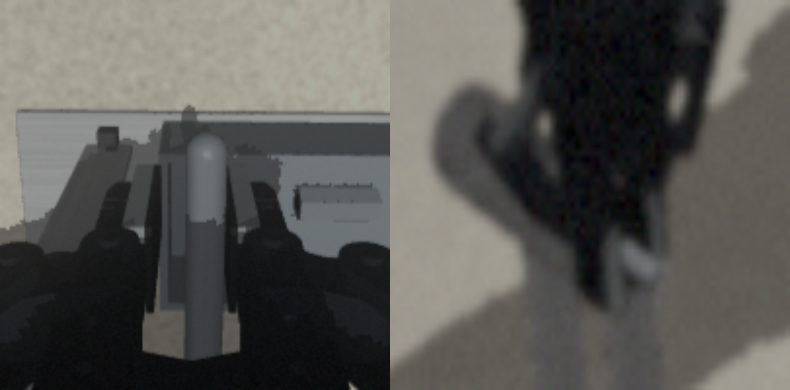

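The bar is loosely caged against the far finger with zero force, and the spacer lies in the tray. I'll push the tube upright.

play_rows(
  travel=[
    [-0.18, 0, -0.13],
    [-0.18, 0, -0.12],
    [-0.19, 0, -0.11],
    [-0.2, 0, -0.1],
    [-0.2, 0, -0.08],
    [-0.21, 0, -0.07],
    [-0.2, 0, -0.06],
    [-0.2, 0, -0.04],
    [-0.2, 0, -0.03],
  ],
  turn=[
    [0, 0, 0],
    [0, 0, 0],
    [0, 0, 0],
    [0, 0, 0],
    [0, 0, 0],
    [0, 0, 0],
    [0, 0, 0],
    [0, 0, 0],
    [0, 0, 0],
  ],
)

```text
clock: 13.6
tcp_pos: [0.5169, -0.1309, 0.2163]
eef_rot: [[0.973, -0.231, 0.002], [-0.231, -0.973, -0.001], [0.002, 0.0, -1.0]]
ft_force: [4.3, -0.4, 3.4]
finger_gap: 0.0167
```

play_rows(
  travel=[
    [-0.12, 0, -0.01],
    [-0.12, 0, 0],
    [-0.1, 0, 0],
    [0, 0, 0],
  ],
  turn=[
    [0, 0, 0],
    [0, 0, 0],
    [0, 0, 0],
    [0, 0, 0],
  ],
)

```text
clock: 13.93
tcp_pos: [0.5081, -0.1288, 0.2155]
eef_rot: [[0.973, -0.231, -0.0], [-0.231, -0.973, 0.0], [-0.0, 0.0, -1.0]]
ft_force: [1.2, 0.3, 0.4]
finger_gap: 0.0169
```

play_rows(
  travel=[
    [-0.05, 0, 0],
    [-0.05, 0, 0],
    [-0.05, 0, 0],
    [0, 0, 0],
  ],
  turn=[
    [0, 0, 0],
    [0, 0, 0],
    [0, 0, 0],
    [0, 0, 0],
  ],
)

```text
clock: 14.27
tcp_pos: [0.5048, -0.128, 0.2155]
eef_rot: [[0.973, -0.231, -0.0], [-0.231, -0.973, 0.0], [-0.0, -0.0, -1.0]]
ft_force: [2.3, -0.9, 1.7]
finger_gap: 0.017
```

play_rows(
  travel=[
    [-0.05, 0, 0],
    [-0.04, 0, 0],
    [0, 0, 0],
  ],
  turn=[
    [0, 0, 0],
    [0, 0, 0],
    [0, 0, 0],
  ],
)

```text
clock: 14.52
tcp_pos: [0.5041, -0.1279, 0.2157]
eef_rot: [[0.973, -0.231, 0.002], [-0.231, -0.973, -0.001], [0.003, 0.0, -1.0]]
ft_force: [14.1, -4.0, -3.4]
finger_gap: 0.0171
```

The force rose to 14 N with no further travel, so the tube is at its upright stop. I'll back off and withdraw.

play_rows(
  travel=[
    [0.1, 0, 0],
    [0.06, 0, 0],
    [0, 0, 0],
    [0, 0, 0],
    [0, 0, 0],
  ],
  turn=[
    [0, 0, 0],
    [0, 0, 0],
    [0, 0, 0],
    [0, 0, 0],
    [0, 0, 0],
  ],
  claw=-0.2,
)

```text
clock: 14.93
tcp_pos: [0.5064, -0.1284, 0.2154]
eef_rot: [[0.973, -0.231, -0.001], [-0.231, -0.973, 0.0], [-0.001, -0.0, -1.0]]
ft_force: [-0.8, 0.5, -0.2]
finger_gap: 0.0341
```

play_rows(
  travel=[
    [0, 0, -0.3],
    [0, 0, -0.4],
    [0, 0, -0.5],
    [0, 0, -0.5],
    [0, 0, -0.6],
    [0, 0, -0.6],
    [0, 0, -0.6],
    [0, 0, -0.6],
    [0, 0, -0.6],
    [0, 0, -0.6],
    [0, 0, -0.3],
    [0, 0, 0],
  ],
  turn=[
    [0, 0, 0],
    [0, 0, 0],
    [0, 0, 0],
    [0, 0, 0],
    [0, 0, 0],
    [0, 0, 0],
    [0, 0, 0],
    [0, 0, 0],
    [0, 0, 0],
    [0, 0, 0],
    [0, 0, 0],
    [0, 0, 0],
  ],
)

```text
clock: 15.93
tcp_pos: [0.5071, -0.1286, 0.3581]
eef_rot: [[0.973, -0.231, 0.003], [-0.231, -0.973, -0.001], [0.003, 0.0, -1.0]]
ft_force: [-0.2, -0.5, 0.0]
finger_gap: 0.0343
```

play_rows(
  travel=[
    [-0.8, 0.6, 0],
    [-0.8, 0.6, 0],
    [-0.8, 0.6, 0],
    [-0.8, 0.6, 0],
    [-0.8, 0.6, 0],
    [-0.8, 0.6, 0],
    [-0.6, 0.6, 0],
    [0, 0, 0],
  ],
  turn=[
    [0, 0, 0],
    [0, 0, 0],
    [0, 0, 0],
    [0, 0, 0],
    [0, 0, 0],
    [0, 0, 0],
    [0, 0, 0],
    [0, 0, 0],
  ],
)

```text
clock: 16.6
tcp_pos: [0.3485, -0.2004, 0.3562]
eef_rot: [[0.972, -0.233, 0.0], [-0.233, -0.972, -0.001], [0.001, 0.001, -1.0]]
ft_force: [0.1, 0.9, 0.3]
finger_gap: 0.034
```

```bash
python3 - <<'E'
from h import *
s=bot.get_state();print(s['clock'],s['finger_gap'],s['ft_force'],s['tcp_pos'])
a=bot.snapshot("scene")
for d in bot.mark_of("scene","hex_spacer")+bot.mark_of("scene","tall_tube_grip"): print(d)
b=bot.snapshot("top")
for d in bot.mark_of("top","hex_spacer"): 
    q=ray("top",d['pixel'],.023)[:2]-[.486,-.22];c,s_=np.cos(-.235),np.sin(-.235);print(d,"local",c*q[0]+s_*q[1],-s_*q[0]+c*q[1])
print(bot.mark_of("top","tall_tube_grip"))
cv2.imwrite("pics/s10.png",a);cv2.imwrite("pics/t10.png",b)
E
```

```text
16.6 0.03400715585417412 [0.14719515 0.94572709 0.33040335] [ 0.34850109 -0.20042432  0.35619782]
{'pixel': [232.1, 220.5], 'conf': 0.61}
{'pixel': [151.3, 280.7], 'conf': 0.82}
{'pixel': [184.5, 405.9], 'conf': 0.51} local 0.14400309436955358 0.0030699518159911614
[{'pixel': [223.2, 362.5], 'conf': 0.56}]
```

View pics/s10.png

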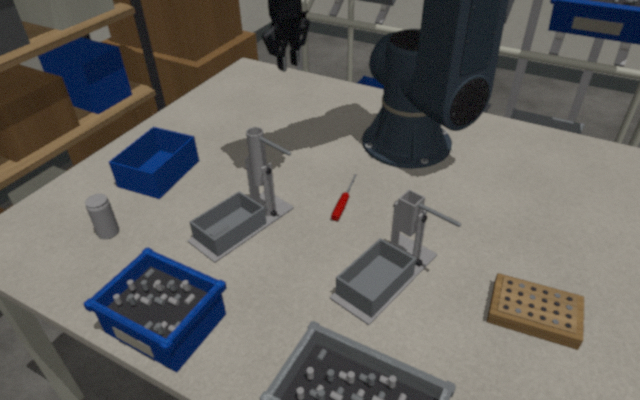

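View pics/t10.png

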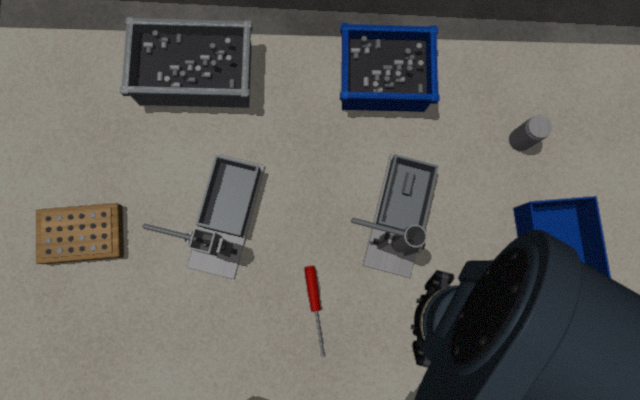

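Top view: the spacer lies in the tray at (184,407), the tall tube stands with its mouth at (238,413), and the square tube is unchanged. Next is a sub-pixel comparison with the first picture.

```bash
python3 - <<'E'
import cv2,numpy as np
for n,A,B,(r0,r1,c0,c1) in (("tall top","top0","t10",(222,252,385,430)),("bar top","top0","t10",(212,232,345,385)),("tall scene","scene0","s10",(122,160,245,295)),("short top","top0","t10",(220,262,140,240)),("short scene","scene0","s10",(188,240,392,465))):
    a=cv2.imread(f"pics/{A}.png",0).astype(np.float32);b=cv2.imread(f"pics/{B}.png",0).astype(np.float32)
    t=cv2.resize(a[r0:r1,c0:c1],None,fx=8,fy=8,interpolation=cv2.INTER_CUBIC);w=cv2.resize(b[r0-4:r1+4,c0-4:c1+4],None,fx=8,fy=8,interpolation=cv2.INTER_CUBIC)
    m=cv2.minMaxLoc(cv2.matchTemplate(w,t,cv2.TM_CCOEFF_NORMED));print(n,m[1],(m[3][0]-32)/8,(m[3][1]-32)/8)
E
```

```text
tall top 0.9943385124206543 0.0 0.0
bar top 0.9966907501220703 0.0 0.0
tall scene 0.2390517145395279 -0.125 0.625
short top 0.9979360699653625 0.0 0.0
short scene 0.9983038902282715 0.0 0.0
```

```bash
python3 -c "
from rig import bot
print(bot.close_job(), bot.get_state()['clock'])"
```

```text
the job is handed in; nothing more can be done
the job is handed in; nothing more can be done
```

I tipped the tall tube to about 2.4 rad until the hexagonal spacer slid into its tray. I then pushed the tube back to its upright stop, withdrew and handed the job in at about 17 s.

**Final checks:**
- **Spacer:** it shows in the tray from the top and wrist cameras. The top and scene marks agree, putting it about 144 mm from the axle along the tray, on the centre line.
- **Tall tube:** its mouth and bar show no shift in the top view compared with the first picture. The stop was also felt, as a jump to 14 N with no further travel.
- **Short tube:** no shift in either camera; it was never touched.
- **Arm:** clear of everything, with wrist force near zero.

**What went wrong or disagreed:**
- **Bar slipping:** the bar slid between the pads during both swings. The wrist force reached about 47 N at the end of the tipping swing and about 43 N on the way back. Both were bar contact at the fingers and stayed under the 120 N wrist limit. I relieved both, and finished the return with the bar loosely caged instead of gripped.
- **One failed comparison:** the scene-view match for the tall tube scored only 0.24, with an apparent shift of about 0.6 pixel. I put this down to the arm's shadow moving behind the tube but did not confirm it. The top view and the scene grip mark both place the tube where it started.

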